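Rock the battery packs off the charging dock and clip them into the carrier rack

ROBOT

A 6-joint arm with a two-finger parallel gripper is mounted at the origin on a cart in front of the work surface, level with it; the furniture and walls round the work are solid. World frame = base frame: x ahead of the robot, y to its left, z up, the work surface at z = 0. Lengths are in m, angles in rad, forces in N, time in s.
With the tool pointing down it reaches from about 0.325 to 0.775 m from the base axis. Payload 5.5 kg.
Tool frame: the origin (TCP) lies between the finger pads; the fingertips stand 8 mm ahead of it and the grasp point (between the pads) lies 11 mm behind it (tcp_to_tips is the distance from the TCP to the fingertips, in m); z points along the fingers, y is the line along which they close (so a half turn about z gives the same grasp; the last joint's range is limited). The gripper opens to 88 mm and grips with 3 to 60 N. Pads are 20 mm wide; open, the fingers measure 115 mm over their backs; the gripper's body (75 mm by 178 mm) begins 61 mm behind the grasp point.
Start: joints at [-1.2, 0.091, 1.231, -0, 1.82, -0.057], TCP at [0.249, -0.546, 0.231] pointing down, gripper open.
Joint ranges: [-2.87, 2.87], [-0.86, 2.18], [0.17, 2.46], [-1.51, 4.65], [0.06, 2.69], [-2.65, 2.65]. Speed limits (rad/s): [2.57, 2.57, 3.01, 3.14, 3.14, 3.14].

INTERFACE

Orientations are given as a unit quaternion [w, x, y, z].
In Python, from bench import * gives the robot as it stands. Calls block until the motion is done:
- move_to(position, orientation): joint-space move of the TCP to a pose.
- move_l(position, speed=0.15, orientation=None): straight line of the TCP; orientation=None keeps the orientation; speed is the mean speed in m/s.
- movej(angles): joint-space move.
- gripper_open() and close(): open the fingers fully, or close them until they stop; the grip force is fixed at half the most.
- hold(seconds).
- inverse_kinematics(position, orientation): joint angles nearest the present ones, or None.
- state(): the state.
- get_image(name): name is "scene" or "top"; returns a dict with "frame" (384x512x3 uint8, blue, green, red), "depth" (384x512 float32, m along the optical axis (not along the pixel's ray), 0 where there is no reading), "camera_matrix" (3x3 intrinsics, pixels), "view" (4x4, takes a point from world to camera coordinates). Camera axes: x right, y up, looking along -z (the intrinsics and any distortion apply to the point x, -y, -z); pixel columns grow to the right and rows downward; lengths in m; the calibration is good to about 2 mm. A picture is of the moment at which its call begins.
A pose or a line that the arm cannot do raises IKError and nothing moves.
- job_done(): hands the job in; it is judged then, once.
The state is a dict: "time": time; "joint_pos": joint angles; "dq": joint speeds; "joint_torque": joint torques, N m; "ee_pos": TCP position; "ee_rot": TCP orientation; "ft_force": force on the tool from outside, world axes, zero at the start; "moment": the same for the moment, N m; "finger_gap": finger opening in m; "finger_force": force on a finger pad.
Only numpy, scipy, OpenCV 4.12 (cv2) and the standard library are available. Lean on these libraries where they do the work, as an engineer would, in place of code of your own. Each camera call takes 0.05 s, during which the arm holds its last target. There are 200 camera calls.

TASK

Switch the charging dock off at its toggle, then take every battery pack off its tight contact pins by rocking it gently side to side along its width until it rises free: the dock only stands on its base plate by its own weight and must not be pulled up with a pack. Press each pack upright into a spring-clip slot of the carrier rack until its foot is fully home on the slot's floor. Leave the dock switched off and standing on its base, and do not disturb the rotary tool and the glue tube.

Things in the scene. Friction and masses are not known exactly. Their poses are not given: they have to be found in the camera images.
- dock_base: fixed steel base plate, 136 x 270 x 6 mm, on the table; the grey charging dock stands on it between lugs, held only by its weight of 1.8 kg. Origin on the underside, below the middle of the row of four bays. y runs along the row (towards the power toggle), x across it, z up. Behind it (+x) lies a power strip, 70 mm high with the plug
- dock (a joint): height (m) by which the dock has been pulled up off its base plate; 0 = standing on it. The dock can only rise, it cannot slide or tilt. It comes up with a pack when more than about 17 N is pulled upward
- switch (a joint): power toggle on the dock, a lever 58 mm long with a black ball of 16 mm diameter on its end: 0 to 0.1 = on (leans to the dock's -x), 0.8 = fully off (leans to the dock's +x); it turns about the dock's y axis, stays where it is left and takes about 1 N at the ball
- switch_tip (a point): centre of the ball on the end of the power toggle, about 91 mm above the table; the pivot lies 124 mm along the dock's y from its middle, 38 mm above the table
- rack: carrier rack of plywood, loose on the table, 1.3 kg, base 100 x 216 x 10 mm. Origin on the underside at the middle; four slots in a row along y, x across the row, z up. The end rails stand 42 mm and the cheeks beside the slots 48 mm above the table
- dock_bay0 (a point): deck of charging bay 0 of the dock, in the middle between the bay's two split brass pins, 32 mm above the table; axes as the base plate's. The pins stand at x = -15 and +15 mm, 12 mm wide in x, 18 mm high. 
- dock_bay1 (a point): deck of charging bay 1 of the dock, in the middle between the bay's two split brass pins, 32 mm above the table; axes as the base plate's. Two rails along the row have inner faces at x = -34 and +34 mm and stand 20 mm above the deck. 
- dock_bay2 (a point): deck of charging bay 2 of the dock, in the middle between the bay's two split brass pins, 32 mm above the table; axes as the base plate's. Bays are 48 mm apart along y. 
- dock_bay3 (a point): deck of charging bay 3 of the dock, in the middle between the bay's two split brass pins, 32 mm above the table; axes as the base plate's. 
- pack0_mid (a point): centre of battery pack 0, an upright black block 60 (x, its width) x 28 (y) x 88 (z) mm, 0.15 kg; its flat foot is 44 mm below this point. Starts in dock bay 0, foot on the deck. Its hollow foot is pushed over two sprung pins; each grips with about 13 N of friction until the foot is 18 mm up at that pin, so a straight pull of both lifts the dock
- pack1_mid (a point): centre of battery pack 1, an upright black block 60 (x, its width) x 28 (y) x 88 (z) mm, 0.15 kg; its flat foot is 44 mm below this point. Starts in dock bay 1, foot on the deck. Rocking it about its y axis (one end of its width up, then the other) frees the pins in turn; seated, it can lean about 0.16 rad each way before it meets the rails
- pack2_mid (a point): centre of battery pack 2, an upright black block 60 (x, its width) x 28 (y) x 88 (z) mm, 0.15 kg; its flat foot is 44 mm below this point. Starts in dock bay 2, foot on the deck. Hold it across its 60 mm width, at or above its middle, clear of rails and cheeks
- pack3_mid (a point): centre of battery pack 3, an upright black block 60 (x, its width) x 28 (y) x 88 (z) mm, 0.15 kg; its flat foot is 44 mm below this point. Starts in dock bay 3, foot on the deck. A groove round its broad faces, 30 mm above the foot, takes the rack's clips
- rack_slot0 (a point): middle of the floor of rack slot 0, 10 mm above the table; axes as the rack's. Takes one pack, its 60 mm width along x, either way round. 66 mm between the end rails (32 mm high, the upper 11 mm flared outward), 34 mm between the cheeks (38 mm high, from the floor)
- rack_slot1 (a point): middle of the floor of rack slot 1, 10 mm above the table; axes as the rack's. Takes one pack, its 60 mm width along x, either way round. A steel leaf spring on each cheek meets the foot about 40 mm above the floor, yields to a push of some 10 N and snaps into the pack's groove when the foot is on the floor
- rack_slot2 (a point): middle of the floor of rack slot 2, 10 mm above the table; axes as the rack's. Takes one pack, its 60 mm width along x, either way round. Slots are 48 mm apart along y
- rack_slot3 (a point): middle of the floor of rack slot 3, 10 mm above the table; axes as the rack's. Takes one pack, its 60 mm width along x, either way round. All slots are empty at the start
- rotary_tool: dark blue rotary tool lying on the table at the robot's right, beyond the work, 38 x 193 x 38 mm; a bystander
- epoxy_tube: red and white glue tube lying on the table at the robot's left, beyond the work, 33 x 126 x 22 mm; a bystander

How it is judged:
On the way:
1. the dock is switched off at its toggle (value of joint switch above 0.65 rad), for 0.2 s.
At the end, for the whole second after the job is handed in: every pack stands upright (within 0.1 rad) in a slot of the rack, centred within 6 mm across it, its foot within 2.5 mm of the slot's floor, at rest; the toggle is off (above 0.65 rad); the dock stands on its base plate (within 2 mm) (x of pack0_mid in the frame of rack between -0.006 and 0.006 m and y of pack0_mid in the frame of rack between -0.082 and 0.082 m and z of pack0_mid in the frame of rack between 0.05 and 0.0565 m and angle between the z axis of each of pack0_mid, pack1_mid, pack2_mid, pack3_mid and the z axis of rack, either way round below 0.1 rad and linear speed of each of pack0, pack1, pack2, pack3 below 0.02 m/s and x of pack1_mid in the frame of rack between -0.006 and 0.006 m and y of pack1_mid in the frame of rack between -0.082 and 0.082 m and z of pack1_mid in the frame of rack between 0.05 and 0.0565 m and x of pack2_mid in the frame of rack between -0.006 and 0.006 m and y of pack2_mid in the frame of rack between -0.082 and 0.082 m and z of pack2_mid in the frame of rack between 0.05 and 0.0565 m and x of pack3_mid in the frame of rack between -0.006 and 0.006 m and y of pack3_mid in the frame of rack between -0.082 and 0.082 m and z of pack3_mid in the frame of rack between 0.05 and 0.0565 m and value of joint switch above 0.65 rad and value of joint dock below 0.002 m); the robot touches nothing.
It fails at once if the dock is pulled up off its base plate by more than 8 mm (value of joint dock above 0.008 m).
It fails at once if a pack is raised from its bay while the dock is switched on (value of joint switch below 0.6 rad and (z of pack0_mid in the frame of dock_bay0 above 0.054 m or z of pack1_mid in the frame of dock_bay1 above 0.054 m or z of pack2_mid in the frame of dock_bay2 above 0.054 m or z of pack3_mid in the frame of dock_bay3 above 0.054 m)).
It fails at once if the rotary tool or the glue tube is moved more than 30 mm (distance of any of rotary_tool, epoxy_tube from where it was at the start of the episode above 0.03 m).
Of pack0, pack1, pack2, pack3 only 3 to 4 are there at a start; the rules pass over those that are not, and their reading is None.
At some moment in a run one of rack may be knocked a few centimetres aside while the robot is not near it.
Once in a run the grip may slacken for a moment while it holds something.
It also fails if it takes over 200 s, if anything falls off the work surface, if the arm or the gripper's body presses on something with over 40 N, if the wrist force passes 120 N, or if a joint passes its speed limit or range.

## Working session

There is one attempt and no reset: what is moved stays moved. The work goes in short steps, each a Python script; the robot and the scene stay as the last script left them, time stands still between calls to the robot, and variables do not carry over. Pictures are saved under pics/ and viewed, at most 14 in all, crops included, and the job is handed in when it is done.

```bash
ls; mkdir -p pics; python3 - <<'E'
from bench import *
import cv2,numpy as np
for n in("scene","top"):
    d=get_image(n);cv2.imwrite(f"pics/{n}0.png",d["frame"]);np.savez(f"pics/{n}0.npz",**d)
    V=np.array(d["view"]);print(n,np.linalg.inv(V)[:3].round(3).tolist(),np.array(d["camera_matrix"]).round(1).tolist())
print(state())
E
```

```text
pics
scene [[-0.883, 0.254, -0.396, -0.053], [-0.47, -0.47, 0.747, 1.008], [0.004, 0.845, 0.534, 0.823]] [[375.3, 0.0, 258.7], [0.0, 375.3, 194.5], [0.0, 0.0, 1.0]]
top [[0.027, 0.975, -0.219, 0.213], [-1.0, 0.027, -0.002, 0.005], [0.004, 0.219, 0.976, 1.408]] [[405.0, 0.0, 261.3], [0.0, 405.0, 190.1], [0.0, 0.0, 1.0]]
{'time': 0.1, 'joint_pos': array([-1.19971710e+00,  9.17850982e-02,  1.23173496e+00, -2.44265022e-05,
        1.81979517e+00, -5.66921021e-02]), 'dq': array([ 3.57376085e-04, -3.27326458e-03, -6.44614683e-04,  1.64813619e-03,
       -6.06372438e-04,  6.62534798e-05]), 'joint_torque': array([ 3.53511656e-03, -4.47856987e+01, -4.07569063e+01,  7.00451201e-02,
        2.84889643e-02, -1.00577402e-04]), 'ee_pos': array([ 0.24881337, -0.5457106 ,  0.22963625]), 'ee_rot': array([-8.48816409e-04,  9.77213802e-01,  2.12255607e-01, -1.46525417e-04]), 'ft_force': array([-0.51637585,  0.04783668, -0.68786495]), 'moment': array([ 0.00092792, -0.00224181, -0.03091576]), 'finger_force': 0.0, 'finger_gap': 0.08795006536921487}
```

View pics/top0.png

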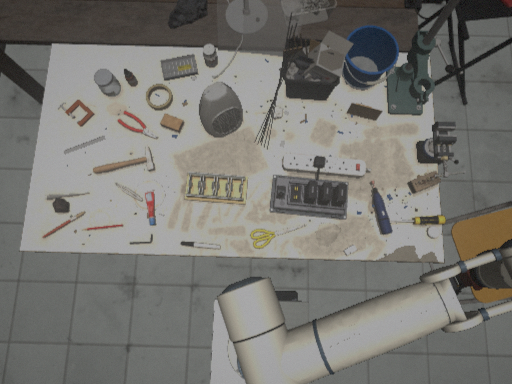

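View pics/scene0.png

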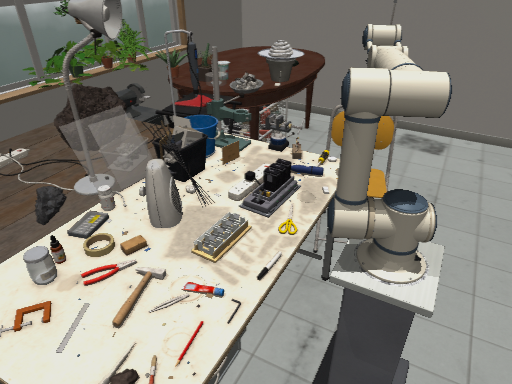

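The top view shows the dock at px (270–348, 177–216) with the toggle end on the left, and the rack at (185–247, 172–203). The power strip lies beyond the dock, so the object axes roughly match the world axes.

```bash
cat > h.py <<'E'
import numpy as np,cv2
def cloud(d):
    K=np.array(d["camera_matrix"]);D=np.array(d["depth"]);v,u=np.mgrid[:D.shape[0],:D.shape[1]]
    P=np.stack([(u-K[0,2])/K[0,0]*D,-(v-K[1,2])/K[1,1]*D,-D,np.ones_like(D)],-1)
    W=(P@np.linalg.inv(np.array(d["view"])).T)[...,:3];W[D==0]=np.nan
    return W
def rect(W,x0,x1,y0,y1,z0,z1):
    m=(W[...,0]>x0)&(W[...,0]<x1)&(W[...,1]>y0)&(W[...,1]<y1)&(W[...,2]>z0)&(W[...,2]<z1)
    p=W[m];
    (c,s,a)=cv2.minAreaRect((p[:,:2]*1000).astype(np.float32)) if len(p)>3 else ((0,0),(0,0),0)
    return len(p),np.round(c,1),np.round(s,1),round(a,1),p
E
python3 - <<'E'
from h import *
d=np.load("pics/top0.npz");W=cloud(d)
for c in [(185,172),(247,203),(270,177),(348,216)]: print(c,W[c[1],c[0]].round(3))
zm=np.clip(W[150:230,170:370,2]/0.13*255,0,255).astype(np.uint8)
im=cv2.resize(d["frame"][150:230,170:370],None,fx=4,fy=4,interpolation=cv2.INTER_CUBIC)
zz=cv2.applyColorMap(cv2.resize(zm,None,fx=4,fy=4,interpolation=cv2.INTER_NEAREST),cv2.COLORMAP_JET)
im=np.clip(im*1.6,0,255).astype(np.uint8)
cv2.imwrite("pics/z0.png",np.vstack([im[:290],zz[:290]]))
for n,b in dict(rack=(.3,.6,.03,.32,.006,.06),rackrail=(.3,.6,.03,.32,.03,.06),dock=(.25,.53,-.35,-.03,.004,.06)).items(): print(n,rect(W,*b)[:4])
p=rect(W,.25,.6,-.4,0,.1,.14)[4]
print("tops",len(p)); 
y=np.sort(p[:,1]);print(y.round(3))
E
```

```text
(185, 172) [ 0.588  0.284 -0.   ]
(247, 203) [ 0.482  0.058 -0.006]
(270, 177) [ 0.578 -0.022  0.001]
(348, 216) [ 0.444 -0.298  0.005]
rack (1924, array([450.6, 172.2]), array([282.9, 300.2]), 89.6)
rackrail (616, array([531.3, 169.8]), array([198.3,  86.1]), 86.6)
dock (2194, array([ 410.6, -189. ]), array([318.6, 238.8]), 89.7)
tops 528
[-0.269 -0.269 -0.268 -0.268 -0.268 -0.268 -0.268 -0.268 -0.266 -0.266
 -0.266 -0.265 -0.265 -0.265 -0.265 -0.265 -0.265 -0.265 -0.265 -0.265
 -0.265 -0.265 -0.264 -0.264 -0.264 -0.264 -0.264 -0.263 -0.262 -0.262
 -0.262 -0.262 -0.262 -0.262 -0.262 -0.262 -0.261 -0.261 -0.261 -0.261
 -0.261 -0.261 -0.261 -0.261 -0.26  -0.26  -0.259 -0.259 -0.259 -0.259
 -0.259 -0.259 -0.259 -0.259 -0.259 -0.258 -0.258 -0.258 -0.258 -0.258
 -0.258 -0.258 -0.258 -0.257 -0.257 -0.255 -0.255 -0.255 -0.255 -0.255
 -0.255 -0.255 -0.255 -0.255 -0.255 -0.255 -0.254 -0.254 -0.254 -0.254
 -0.254 -0.254 -0.254 -0.254 -0.253 -0.252 -0.252 -0.252 -0.252 -0.252
 -0.252 -0.252 -0.252 -0.252 -0.252 -0.252 -0.252 -0.251 -0.251 -0.251
 -0.251 -0.251 -0.251 -0.25  -0.249 -0.249 -0.24
[... 2344 characters left out ...]
7 -0.157 -0.157
 -0.157 -0.157 -0.157 -0.157 -0.157 -0.157 -0.157 -0.157 -0.157 -0.155
 -0.154 -0.154 -0.154 -0.154 -0.154 -0.154 -0.154 -0.154 -0.154 -0.154
 -0.154 -0.154 -0.154 -0.154 -0.154 -0.154 -0.154 -0.153 -0.153 -0.151
 -0.151 -0.151 -0.151 -0.151 -0.151 -0.151 -0.151 -0.151 -0.151 -0.15
 -0.15  -0.15  -0.15  -0.15  -0.15  -0.15  -0.15  -0.149 -0.148 -0.148
 -0.148 -0.148 -0.148 -0.148 -0.148 -0.148 -0.148 -0.147 -0.147 -0.147
 -0.147 -0.147 -0.147 -0.147 -0.147 -0.147 -0.146 -0.146 -0.146 -0.146
 -0.146 -0.145 -0.145 -0.145 -0.145 -0.145 -0.144 -0.144 -0.144 -0.144
 -0.144 -0.144 -0.143 -0.142 -0.06  -0.057 -0.057 -0.054]<stdin>:4: RuntimeWarning: invalid value encountered in cast
```

View pics/z0.png

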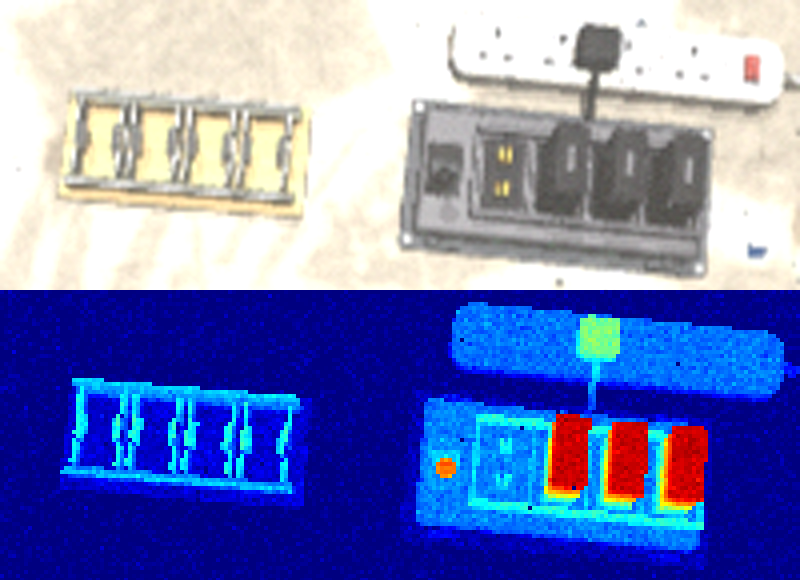

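Packs stand in bays 0, 1 and 2, bay 3 (next to the toggle) is empty, and the toggle ball is at about px (281, 196). Next I'll fit the poses and throw the toggle.

```bash
cat >> h.py <<'E'
from bench import *
from scipy.spatial.transform import Rotation as R
def quat(yaw,tilt=0):   # tool down, tool y along object x (yaw), tilt about object y
    r=R.from_euler('z',yaw)*R.from_euler('y',tilt)*R.from_matrix(np.array([[0,1,0],[1,0,0],[0,0,-1.]]))
    q=r.as_quat();return np.r_[q[3],q[:3]]
def axes(yaw): return np.array([np.cos(yaw),np.sin(yaw)]),np.array([-np.sin(yaw),np.cos(yaw)])
def packtop(W,x,y,r=.04,ry=.022,z=(.108,.135)):
    return rect(W,x-r,x+r,y-ry,y+ry,*z)
def rack_pose(W,x=.53,y=.17):
    """centre from rails (42 mm) and cheeks(48): rectangle of pts z .03-.06"""
    n,c,s,a,p=rect(W,x-.12,x+.12,y-.16,y+.16,.032,.06)
    if s[0]<s[1]: a=a-90
    return np.array(c)/1000,np.deg2rad(a-90) if a>0 else np.deg2rad(a+90),s,n
E
python3 - <<'E'
from h import *
W=cloud(np.load("pics/top0.npz"))
for y in(-.254,-.206,-.158):
    r=packtop(W,.493,y);print(r[:4],r[4].mean(0).round(4),np.median(r[4][:,2]).round(4))
print("rack",rack_pose(W))
b=rect(W,.4,.55,-.08,-.035,.075,.12);print("ball",b[4].round(4).tolist())
d=rect(W,.40,.565,-.33,-.02,.006,.04);print("dock",d[:4]); 
s=rect(W,.53,.65,-.38,-.05,.045,.08);print("strip",s[:4])
t=rect(W,.44,.53,.0,.32,.003,.02)
for q in [(.48,-.05),(.45,-.2),(.5,.17)]:
    for tilt in (0,.15,-.15): print(q,inverse_kinematics([*q,.1],quat(np.deg2rad(-3.5),tilt)).round(2))
E
```

```text
(171, array([ 501.4, -254.3]), array([28.6, 61.5]), 85.2) [ 0.5001 -0.2532  0.1196] 0.1202
(165, array([ 503.5, -205.9]), array([28.3, 58.5]), 85.7) [ 0.5029 -0.2054  0.1197] 0.1201
(149, array([ 505.5, -157.8]), array([28.6, 54.9]), 86.0) [ 0.5048 -0.1578  0.1199] 0.12
rack (array([0.5313, 0.1698]), np.float64(-0.0593411945678073), array([198.3,  86.1]), 567)
ball [[0.5023, -0.0541, 0.0986], [0.5037, -0.0576, 0.0931], [0.5025, -0.0607, 0.0988], [0.4986, -0.0508, 0.0997], [0.4977, -0.0539, 0.1045], [0.4977, -0.0571, 0.1047], [0.4979, -0.0605, 0.1042], [0.4991, -0.064, 0.0995], [0.4962, -0.051, 0.0952], [0.4955, -0.0542, 0.0992], [0.4959, -0.0575, 0.0975], [0.496, -0.0608, 0.0976], [0.4958, -0.0641, 0.099], [0.4924, -0.051, 0.097], [0.4921, -0.0542, 0.099], [0.4918, -0.0574, 0.1008], [0.4921, -0.0608, 0.0998], [0.4925, -0.0641, 0.0987], [0.4895, -0.0544, 0.0954], [0.4895, -0.0577, 0.096], [0.4907, -0.0613, 0.0906]]
dock (1494, array([ 482.7, -176.5]), array([305.7, 164.2]), 89.9)
strip (188, array([ 587.2, -167.8]), array([162. , 112.4]), 89.6)
(0.48, -0.05) [-0.17 -0.22  1.76 -0.    1.6  -0.11]
(0.48, -0.05) [-0.16 -0.07  1.63 -0.02  1.73 -0.1 ]
(0.48, -0.05) [-0.19 -0.36  1.88  0.02  1.47 -0.13]
(0.45, -0.2) [-0.49 -0.19  1.73 -0.    1.6  -0.43]
(0.45, -0.2) [-0.45 -0.05  1.62 -0.06  1.72 -0.39]
(0.45, -0.2) [-0.53 -0.32  1.85  0.07  1.48 -0.48]
(0.5, 0.17) [ 0.26 -0.09  1.64 -0.    1.59  0.32]
(0.5, 0.17) [0.24 0.04 1.52 0.04 1.72 0.3 ]
(0.5, 0.17) [ 0.3  -0.22  1.76 -0.05  1.45  0.36]
```

```bash
cat >> h.py <<'E'
from scipy.optimize import minimize
def fit_rects(pts,rects,x0):
    """pose (x,y,yaw) of rects [(cx,cy,hx,hy)] that best contains pts (soft), mean squared outside distance + centroid balance"""
    def f(q):
        c,s=np.cos(q[2]),np.sin(q[2]);d=pts[:,:2]-q[:2];l=np.c_[d@[c,s],d@[-s,c]]*1000
        D=np.min([np.hypot(*np.maximum(np.abs(l-[a*1000,b*1000])-[h*1000-1,k*1000-1],0).T) for a,b,h,k in rects],0)
        return np.mean(np.minimum(D,6)**2)
    return min((minimize(f,[x0[0],x0[1],y],method='Nelder-Mead',options=dict(initial_simplex=np.array([[x0[0],x0[1],y],[x0[0]+.004,x0[1],y],[x0[0],x0[1]+.004,y],[x0[0],x0[1],y+.04]]),xatol=1e-5,fatol=1e-5)) for y in(x0[2]-.05,x0[2],x0[2]+.05)),key=lambda r:r.fun)
def rack_fit(W,x0):
    p=rect(W,x0[0]-.075,x0[0]+.075,x0[1]-.125,x0[1]+.125,.022,.06)[4]
    return fit_rects(p,[(0,0,.0435,.1)],x0),p
E
python3 - <<'E'
from h import *
W=cloud(np.load("pics/top0.npz"))
p=np.vstack([packtop(W,.502,y)[4] for y in(-.254,-.206,-.158)])
r=fit_rects(p,[(0,-.072,.03,.014),(0,-.024,.03,.014),(0,.024,.03,.014)],[.503,-.182,-.06]);print("dock",r.x,r.fun)
m=(W[...,2]>.012);m[:,:]&=(W[...,0]<.57)&(W[...,0]>.4)&(W[...,1]<0)&(W[...,1]>-.35)
m=cv2.morphologyEx(m.astype(np.uint8),cv2.MORPH_OPEN,np.ones((5,5)));n,L,S,C=cv2.connectedComponentsWithStats(m)
for i in range(1,n):
    q=W[L==i];print(len(q),cv2.minAreaRect((q[:,:2]*1000).astype(np.float32)))
r,p=rack_fit(W,[.531,.17,-.06]);print("rack",r.x,r.fun,len(p),cv2.minAreaRect((p[:,:2]*1000).astype(np.float32)))
E
```

```text
dock [ 0.50616056 -0.18205374 -0.07654589] 0.08793607715472572
2278 ((507.2944641113281, -160.37203979492188), (246.50396728515625, 118.29219818115234), 88.17932891845703)
rack [ 0.5309927   0.16864115 -0.05601495] 0.007448494551391027 720 ((531.2060546875, 168.7747039794922), (200.44143676757812, 86.07083129882812), 86.63285064697266)
```

```bash
python3 - <<'E'
from h import *
q=quat(-.0765);print(state()['ft_force'])
close()
move_to([.449,-.0575,.19],q);move_l([.449,-.0575,.086],.12)
f0=state()['ft_force'];print(state()['ee_pos'],f0)
for x in np.arange(.464,.5215,.003):
    move_l([x,-.0575-.0765*(x-.45),.086],.05);f=state()['ft_force']-f0
    if abs(f[0])>.6: print(round(x,4),f.round(1))
    if abs(f[0])>8: break
p=state()['ee_pos'];move_l([p[0]-.02,p[1],p[2]],.1);move_l([p[0]-.02,p[1],.2],.2);gripper_open()
move_to([.35,-.05,.3],q)
d=get_image("top");np.savez("pics/top1.npz",**d);W=cloud(d)
b=rect(W,.4,.57,-.085,-.03,.075,.12);print("ball",len(b[4]),b[4].mean(0).round(4),state()['time'])
E
```

```text
[-0.51637585  0.04783668 -0.68786495]
[ 0.4495172  -0.05764068  0.08694678] [0.72313781 0.29136438 0.51866123]
0.464 [-1.3 -1.2 -0.2]
0.467 [-1.2 -0.3  0.3]
0.476 [-0.6 -0.9 -1. ]
0.479 [-1.  -0.1 -0.9]
0.488 [-1.8 -1.  -0.3]
0.491 [-1.  -1.2 -0.3]
0.506 [-0.9  0.6 -0.7]
0.515 [-0.9  0.3 -0.3]
0.518 [-1.7 -0.6 -1.6]
0.521 [-5.3  0.   0.6]
ball 16 [ 0.5385 -0.0608  0.0978] 12.825
```

The toggle is off: the ball moved 42 mm in +x and ended against its stop. Now I'll grip pack 2 and rock it free.

```bash
cat >> h.py <<'E'
DOCK=np.array([.5065,-.182,-.0765])
def bay(i): return DOCK[:2]+axes(DOCK[2])[1]*(-.072+.048*i)
def footpose(xy,yaw,z,t=0,dx=0):   # TCP pose for pack with foot middle at xy,z and tilt t
    a=axes(yaw)[0];return [*(xy+a*(dx+.055*np.sin(t))),z+.055*np.cos(t)],quat(yaw,t)
def grab(i):
    c=bay(i);p,q=footpose(c,DOCK[2],.032)
    gripper_open();move_to([p[0],p[1],.21],q);move_l(p,.12);f0=state()['ft_force']
    close();hold(.2);s=state();print("grab",s['finger_gap'].round(4),s['finger_force'],(s['ft_force']-f0).round(1))
    a=axes(DOCK[2])[0];dx=0
    for k in range(5):      # null the side force
        fx=(state()['ft_force']-f0)[:2]@a
        if abs(fx)<3: break
        dx+=np.sign(fx)*.0006;move_l(footpose(c,DOCK[2],.032,0,dx)[0],.02);hold(.1)
    print("dx",dx,fx);return f0,dx
def rock(i,f0,dx,seq):
    c=bay(i)
    for h1,h2 in seq:
        t=-np.arcsin((h2-h1)/30.);p,q=footpose(c,DOCK[2],.032+(h1+h2)/2000,t,dx)
        move_l(p,.02,q);f=state();print((h1,h2),(f['ft_force']-f0).round(1),f['moment'].round(2),f['finger_gap'].round(4),f['finger_force'],(f['ee_pos']-p).round(4))
        if (f['ft_force']-f0)[2]<-16: print("STOP");return False
    return True
E
python3 - <<'E'
from h import *
f0,dx=grab(2)
rock(2,f0,dx,[(0,2),(0,4),(2,4),(4,4)])
print(state()['time'])
E
```

```text
Traceback (most recent call last):
  File "h.py", line 43, in grab
    close();hold(.2);s=state();print("grab",s['finger_gap'].round(4),s['finger_force'],(s['ft_force']-f0).round(1))
                                            ^^^^^^^^^^^^^^^^^^^^^
AttributeError: 'float' object has no attribute 'round'
```

```bash
sed -i "s/s\['finger_gap'\].round(4)/round(s['finger_gap'],4)/;s/f\['finger_gap'\].round(4)/round(f['finger_gap'],4)/" h.py
python3 - <<'E'
from h import *
s=state();print(s['ft_force'],s['finger_gap'],s['finger_force'],s['ee_pos'],footpose(bay(2),DOCK[2],.032)[0])
f0=np.array([-.5,0,-.5])
rock(2,f0,0,[(0,2),(0,4),(2,4),(4,4)])
print(state()['time'])
E
```

```text
[0.47149737 0.46720902 0.42549212] 0.0596623625922591 29.997957050800323 [ 0.5085172  -0.15812432  0.08721718] [np.float64(0.5083342097354341), np.float64(-0.1580701927578503), np.float64(0.087)]
(0, 2) [-0.8  1.3  7.7] [0.19 0.25 0.09] 0.0599 29.999025464057922 [ 0.0001 -0.0001  0.001 ]
(0, 4) [-3.2  0.8 11.8] [0.39 0.95 0.07] 0.0599 30.0024676322937 [ 0.     -0.0001  0.0018]
(2, 4) [-3.7  1.1  9.4] [0.23 0.96 0.04] 0.0599 30.000369250774384 [-0.0003 -0.      0.0005]
(4, 4) [-3.2  1.   5. ] [0.04 1.13 0.06] 0.0598 29.999898970127106 [-0.0008  0.     -0.0006]
17.1833
```

```bash
python3 - <<'E'
from h import *
f0=np.array([-.5,0,-.5])
ok=rock(2,f0,0,[(4,6),(4,8),(6,8),(8,8),(10,8),(12,8)])
print(state()['time'])
W=cloud(get_image("top"));b=rect(W,.45,.6,-.13,-.08,.015,.045)[4];print("deck",np.median(b[:,2]))
W0=cloud(np.load("pics/top1.npz"));b=rect(W0,.45,.6,-.13,-.08,.015,.045)[4];print("deck before",np.median(b[:,2]))
E
```

```text
(4, 6) [ 4.4 -2.7 -8.3] [-0.46 -0.94  0.04] 0.0602 29.99744564294815 [-0.0002 -0.     -0.0015]
(4, 8) [  6.8  -2.9 -11.9] [-0.62 -1.29  0.03] 0.06 29.996877014636993 [ 0.0001 -0.     -0.0017]
(6, 8) [  2.   -2.2 -10.7] [-0.58  0.09 -0.01] 0.0597 29.99567538499832 [-0.0007  0.0001 -0.0018]
(8, 8) [ -2.4  -2.4 -13.3] [-0.57  0.75  0.07] 0.0601 29.995020925998688 [-0.0013  0.0001 -0.0017]
(10, 8) [ -5.4  -2.3 -12.9] [-0.5   1.07  0.07] 0.0597 29.994948506355286 [-0.0015  0.0002 -0.0013]
(12, 8) [-3.2  0.5 -4.8] [ 0.02  0.6  -0.04] 0.0605 29.762694239616394 [0.0003 0.0003 0.0012]
19.2167
deck 0.0333526240897708
deck before 0.03315697745470536
```

```bash
python3 - <<'E'
from h import *
f0=np.array([-.5,0,-.5])
ok=rock(2,f0,0,[(12,10),(12,12),(12,14),(12,16),(14,16),(16,16),(18,16),(20,16),(20,18),(20,20),(20,22),(22,22),(24,22)])
print(state()['time'])
W=cloud(get_image("top"));b=rect(W,.45,.6,-.13,-.08,.015,.045)[4];print("deck",np.median(b[:,2]))
d=get_image("scene");cv2.imwrite("pics/s1.png",cv2.resize(d["frame"][130:250,200:350],None,fx=5,fy=5))
E
```

```text
(12, 10) [ 1.7  0.3 -9.6] [ 0.02 -0.55  0.01] 0.0606 29.686439037322998 [0.0006 0.0003 0.0007]
(12, 12) [ 2.9  1.3 -9.4] [ 0.16 -0.7  -0.05] 0.0605 29.7445946931839 [0.0006 0.0002 0.0005]
(12, 14) [ 4.8  0.8 -8.3] [ 0.21 -0.66  0.01] 0.0606 29.799514710903168 [0.0004 0.0001 0.0003]
(12, 16) [ 4.4  0.5 -9.5] [ 0.18 -0.6   0.08] 0.0601 29.83169049024582 [0.0001 0.0001 0.0001]
(14, 16) [-3.5  2.1 -3.7] [0.46 0.87 0.03] 0.0603 29.977590143680573 [-0.0005  0.0002  0.0001]
(16, 16) [-3.6  1.7 -5.1] [0.51 0.88 0.02] 0.06 29.97357666492462 [-0.0006  0.0002 -0.0001]
(18, 16) [-4.1  2.4 -5.4] [ 0.52  0.76 -0.06] 0.0598 29.970493018627167 [-0.0004  0.0002 -0.0002]
(20, 16) [-3.9  3.  -5.1] [ 0.54  0.66 -0.26] 0.0598 29.968432188034058 [-0.0003  0.0002 -0.0002]
(20, 18) [  2.4   2.  -13.3] [ 0.4  -0.59 -0.09] 0.0599 29.95382934808731 [-0.0001  0.0002 -0.0008]
(20, 20) [  3.6   2.9 -17.1] [ 0.42 -0.87 -0.01] 0.0599 29.954066276550293 [-0.      0.0002 -0.0009]
STOP
22.6667
deck 0.03268628607335189
```

View pics/s1.png

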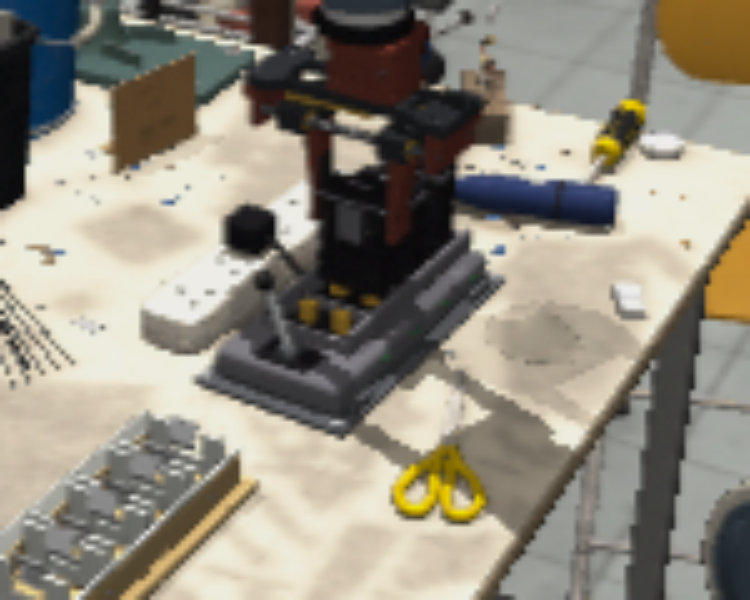

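The pack is partly up, with its pins still visible under the foot. It slipped a few mm in the grip, so I'll keep rocking adaptively until the pull vanishes.

```bash
cat >> h.py <<'E'
def autorock(i,f0,dx,m,d,sgn,cycles=9,D=4.5,lim=-14.5,mfree=18,n=4):
    """m mid height mm, d=h2-h1 now; rock to +-D about the high... each half stroke raising one pin only"""
    c=bay(i);quiet=0
    def go(m,d):
        p,q=footpose(c,DOCK[2],.032+m/1000,-np.arcsin(d/30.),dx)
        move_l(p,.03,q);return (state()['ft_force']-f0)[2]
    for k in range(cycles):
        tgt=sgn*D;step=(tgt-d)/n;log=[]
        for j in range(n):
            d+=step;f=go(m+abs(step)/2,d)
            if f>lim: m+=abs(step)/2
            else: f2=go(m,d)
            log.append(round(float(f),1))
        s=state();print("m%.1f d%.1f"%(m,d),log,round(s['finger_gap'],4),round(s['time'],1))
        if m>mfree and min(log)>-5: quiet+=1
        else: quiet=0
        if quiet>=1: go(m,0);print("level",f:=go(m+1,0)); return m+1,True
        sgn=-sgn
    return m,False
E
python3 - <<'E'
from h import *
print(autorock(2,np.array([-.5,0,-.5]),0,19,0,-1))
E
```

```text
m21.2 d-4.5 [-10.3, -8.0, -4.0, -0.8] 0.0599 23.8
m25.8 d4.5 [-1.1, -1.2, -0.5, -0.3] 0.0596 24.9
level -0.8828454926943394
(26.75, True)
```

Pack 2 is free. I'll lift it, look, and refresh the rack pose.

```bash
cat >> h.py <<'E'
def lift(i,dx,m):
    c=bay(i)
    p,q=footpose(c,DOCK[2],.032+m/1000,0,dx);move_l(p,.1,q)
    p,q=footpose(c,DOCK[2],.115,0,dx);move_l(p,.12,q)
def rack_now(x0=(.531,.169,-.056)):
    d=get_image("top");W=cloud(d)
    m=(W[...,2]>.022)&(W[...,2]<.15)&(W[...,0]>.4)&(W[...,0]<.66)&(W[...,1]>.02)&(W[...,1]<.34)
    n,L,S,C=cv2.connectedComponentsWithStats(m.astype(np.uint8));k=1+np.argmax(S[1:,4]);
    p=W[L==k]; p=p[p[:,2]<.062];x0=[*(p[:,:2].max(0)+p[:,:2].min(0))/2,x0[2]]
    p=rect(W,x0[0]-.075,x0[0]+.075,x0[1]-.125,x0[1]+.125,.022,.06)[4]
    r=fit_rects(p,[(0,0,.0435,.1)],x0);print("rack",r.x.round(4),round(r.fun,3),len(p));return r.x,d
E
python3 - <<'E'
from h import *
lift(2,0,26.75)
r,d=rack_now()
s=state();print(s['finger_gap'],s['ft_force'],s['time'])
e=get_image("scene");a=cv2.resize(e["frame"][110:230,220:320],None,fx=5,fy=5)
W=cloud(e);p=rect(W,.44,.58,-.19,-.12,.09,.25)[4]
cv2.imwrite("pics/s2.png",a)
E
```

```text
rack [ 0.5313  0.169  -0.0555] 0.012 721
0.059822997023101475 [ 0.17472675  1.49843125 -0.80474581] 26.5333
```

View pics/s2.png

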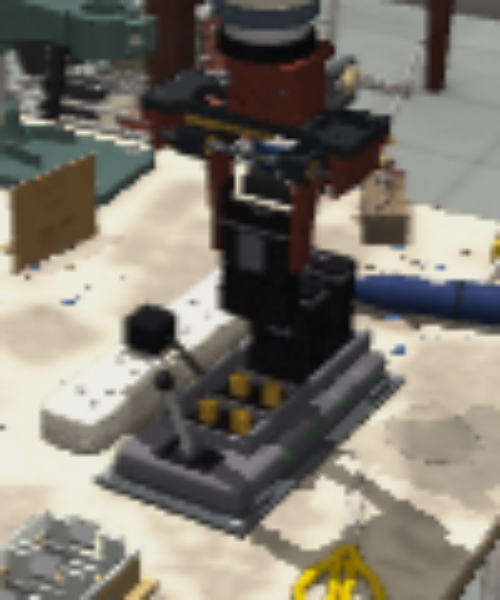

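```bash
cat >> h.py <<'E'
def insert(slot,r,ox=0,oy=0,stop=30,slip=0):
    a,b=axes(r[2]);c=r[:2]+b*(-.072+.048*slot+oy)+a*ox
    p,q=footpose(c,r[2],.125);move_l([p[0],p[1],p[2]],.25,q);hold(.2)
    move_l(footpose(c,r[2],.060+slip)[0],.12);f0=state()['ft_force'];log=[]
    z=.060+slip
    while z>.009:
        z-=.003;move_l(footpose(c,r[2],z)[0],.04);s=state();f=s['ft_force']-f0
        log.append((round(z*1000,1),*f.round(0).astype(int).tolist(),round(1000*(s['ee_pos'][2]-.055),1)))
        if f[2]>stop or np.hypot(f[0],f[1])>20: break
    print(log,round(s['finger_gap'],4));return c
E
python3 - <<'E'
from h import *
e=get_image("scene");W=cloud(e)
p=rect(W,.47,.545,-.155,-.125,.08,.22)[4];print(np.percentile(p[:,2],[0,1,3,10,50,90]).round(4),len(p),np.percentile(p[:,1],[5,50,95]).round(4))
r,_=rack_now()
insert(2,r)
print(state()['time'],state()['ee_pos'])
E
```

```text
[0.1097 0.112  0.1145 0.1234 0.1658 0.1984] 374 [-0.151  -0.1422 -0.1369]
rack [ 0.5312  0.1698 -0.0583] 0.003 728
[(57.0, 0, 0, 0, np.float64(57.6)), (54.0, 0, -1, -1, np.float64(53.8)), (51.0, -1, -1, 0, np.float64(50.6)), (48.0, 0, -1, 1, np.float64(48.3)), (45.0, -1, 0, 5, np.float64(46.0)), (42.0, 1, -1, 7, np.float64(43.5)), (39.0, 2, 0, 4, np.float64(39.4)), (36.0, 2, -1, 3, np.float64(35.5)), (33.0, 1, -1, 2, np.float64(32.3)), (30.0, 0, -1, 0, np.float64(29.4)), (27.0, 0, 0, 0, np.float64(26.5)), (24.0, 1, 0, 1, np.float64(23.6)), (21.0, 1, 0, 1, np.float64(20.7)), (18.0, 1, -1, -2, np.float64(16.9)), (15.0, 1, 0, -3, np.float64(14.3)), (12.0, -3, -1, 7, np.float64(13.4)), (9.0, -10, -4, 20, np.float64(13.3))] 0.0601
33.3833 [0.53245958 0.19400464 0.06833098]
```

Contact came at commanded foot 13.3 mm after the snap, which matches about 3 mm of slip. I'll release it, check, and start on pack 1.

```bash
cat >> h.py <<'E'
def release():
    gripper_open();p=state()['ee_pos'];move_l([p[0],p[1],.2],.2)
def check(r):
    W=cloud(get_image("top"));a,b=axes(r[2])
    for i in range(4):
        c=r[:2]+b*(-.072+.048*i);q=rect(W,c[0]-.045,c[0]+.045,c[1]-.022,c[1]+.022,.075,.15)
        if q[0]>20: print("slot",i,q[0],"centre",(q[1]/1000-c).round(4),q[2],q[3],"z med/max/min",np.percentile(q[4][:,2],[50,97,3]).round(4))
E
python3 - <<'E'
from h import *
release()
move_to([.50,-.206,.21],quat(DOCK[2]))
r,_=rack_now([.531,.17,-.057]);check(r)
W=cloud(get_image("top"));b=rect(W,.45,.6,-.13,-.08,.015,.045)[4];print("deck",np.median(b[:,2]))
f0,dx=grab(1)
m,ok=autorock(1,f0,dx,2.2,0,1,cycles=9)
E
```

```text
rack [ 0.5115  0.1518 -0.0539] 0.009 674
slot 2 170 centre [-0.0011 -0.0008] [28.9 59.7] 87.9 z med/max/min [0.0976 0.1017 0.0799]
deck 0.0330278466074474
grab 0.0601 29.998060762882233 [2.1 0.2 2.2]
dx 0 2.1176487652644354
m4.5 d4.5 [-7.7, -6.5, -4.9, -2.5] 0.0598 39.9
m8.9 d-4.5 [0.4, -2.6, -3.0, -3.7] 0.0597 41.1
m10.1 d4.5 [-15.2, -19.6, -17.4, -12.1] 0.0603 43.0
m14.6 d-4.5 [-4.9, -4.8, -4.4, -3.2] 0.0598 44.2
m17.9 d4.5 [-13.6, -16.6, -12.0, -8.1] 0.0597 45.6
m22.4 d-4.5 [-1.1, -1.2, -1.2, -1.9] 0.06 46.8
level -1.7761279311450147
```

Pack 2 is seated, with its top at 0.0976 m. The rack was knocked about 2 cm and I've re-measured it. Pack 1 is free, so I'll insert it in slot 1.

```bash
python3 - <<'E'
from h import *
lift(1,0,24)
W=cloud(get_image("scene"));p=rect(W,.47,.545,-.205,-.175,.08,.22)[4];print("foot",np.percentile(p[:,2],[1,3]),state()['finger_gap'])
W=cloud(get_image("top"));b=rect(W,.45,.6,-.13,-.08,.015,.045)[4];print("deck",np.median(b[:,2]))
r,_=rack_now([.5115,.152,-.057])
insert(1,r);s=state();print(s['time'],s['ee_pos'])
E
```

```text
foot [0.11623052 0.11828107] 0.059712677109487494
deck 0.033344751571345865
rack [ 0.5114  0.1521 -0.0562] 0.0 670
[(57.0, 1, 0, -2, np.float64(57.6)), (54.0, 0, 0, -2, np.float64(53.8)), (51.0, 0, -1, -1, np.float64(50.7)), (48.0, 0, 0, -1, np.float64(47.7)), (45.0, 1, 0, 1, np.float64(45.3)), (42.0, 1, 0, 4, np.float64(42.9)), (39.0, 2, 0, 6, np.float64(40.3)), (36.0, 2, 0, 4, np.float64(36.3)), (33.0, 3, -1, 2, np.float64(32.5)), (30.0, 2, -1, 0, np.float64(29.4)), (27.0, 1, -1, 0, np.float64(26.4)), (24.0, 1, 0, 0, np.float64(23.5)), (21.0, 1, -1, 1, np.float64(20.7)), (18.0, 1, -1, 0, np.float64(17.7)), (15.0, 2, -1, -3, np.float64(13.8)), (12.0, 1, 0, -4, np.float64(11.2)), (9.0, -4, -2, 6, np.float64(10.1))] 0.0598
55.1 [0.50992668 0.12820621 0.06511571]
```

Pack 1 is seated. Next is pack 0 into slot 0.

```bash
python3 - <<'E'
from h import *
release()
move_to([.50,-.254,.21],quat(DOCK[2]))
r,_=rack_now([.511,.152,-.057]);check(r)
f0,dx=grab(0)
m,ok=autorock(0,f0,dx,2.2,0,1,cycles=10)
W=cloud(get_image("top"));b=rect(W,.45,.6,-.13,-.08,.015,.045)[4];print("deck",np.median(b[:,2]))
if ok:
    lift(0,dx,m)
    W=cloud(get_image("scene"));p=rect(W,.465,.54,-.255,-.225,.08,.22)[4];print("foot",np.percentile(p[:,2],[1,3]),state()['finger_gap'])
    r,_=rack_now(r);insert(0,r);print(state()['time'],state()['ee_pos'])
E
```

```text
rack [ 0.5114  0.1522 -0.0552] 0.007 629
slot 1 168 centre [-0.0004 -0.0009] [28.7 59.7] 88.3 z med/max/min [0.0973 0.1022 0.0821]
slot 2 169 centre [-0.0003 -0.0016] [28.3 60.1] 86.1 z med/max/min [0.0976 0.1033 0.0793]
grab 0.06 29.998188614845276 [ 2.6 -1.4  1.7]
dx 0 2.7159017019720704
m4.5 d4.5 [-7.7, -5.6, -3.5, -1.3] 0.0603 61.5
m8.9 d-4.5 [0.3, -1.1, -2.1, -2.2] 0.06 62.7
m10.1 d4.5 [-15.0, -18.2, -17.5, -12.2] 0.0598 64.6
m14.6 d-4.5 [-5.7, -4.6, -4.0, -2.8] 0.0596 65.8
m17.9 d4.5 [-13.7, -16.1, -11.4, -7.7] 0.0599 67.2
m22.4 d-4.5 [-1.3, -0.7, -0.8, -1.1] 0.0596 68.4
level -1.192981749857029
deck 0.033360620234157645
foot [0.11643506 0.11896354] 0.059952652820691454
rack [ 0.5114  0.1521 -0.0622] 0.003 627
[(57.0, -1, 0, 0, np.float64(57.6)), (54.0, 1, 0, -1, np.float64(53.8)), (51.0, 1, -1, -1, np.float64(50.7)), (48.0, 0, 0, 0, np.float64(47.7)), (45.0, 2, 0, 1, np.float64(45.3)), (42.0, 2, -1, 6, np.float64(42.9)), (39.0, 1, -1, 6, np.float64(40.3)), (36.0, 3, -2, 4, np.float64(36.3)), (33.0, 2, -1, 2, np.float64(32.5)), (30.0, 2, 0, 2, np.float64(29.3)), (27.0, 2, -1, 1, np.float64(26.4)), (24.0, 2, -1, 1, np.float64(23.6)), (21.0, 1, 0, 1, np.float64(20.7)), (18.0, 2, 0, 1, np.float64(17.7)), (15.0, 2, 0, -2, np.float64(13.9)), (12.0, 2, 0, -3, np.float64(11.2)), (9.0, -3, -1, 7, np.float64(10.1))] 0.06
76.7167 [0.50684539 0.08020909 0.06511224]
```

```bash
python3 - <<'E'
from h import *
release();move_to([.35,-.1,.3],quat(0));hold(.5)
r,d=rack_now([.511,.152,-.057]);check(r)
W=cloud(d);b=rect(W,.4,.57,-.085,-.03,.075,.12);print("ball",len(b[4]),b[4].mean(0).round(4),state()['time'])
b=rect(W,.45,.6,-.13,-.08,.015,.045)[4];print("deck",np.median(b[:,2]))
cv2.imwrite("pics/end.png",cv2.resize(d["frame"][130:250,110:430],None,fx=2.5,fy=2.5))
E
```

```text
rack [ 0.5112  0.1516 -0.0637] 0.001 590
slot 0 162 centre [-0.0002 -0.0006] [28.4 59.9] 85.8 z med/max/min [0.0978 0.1035 0.085 ]
slot 1 169 centre [-0.0003 -0.0005] [28.7 61.3] 85.8 z med/max/min [0.0978 0.1031 0.0812]
slot 2 172 centre [-0.0005 -0.0006] [29.  60.5] 86.8 z med/max/min [0.0976 0.1027 0.0782]
ball 24 [ 0.5361 -0.0604  0.0931] 79.7917
deck 0.03212824106089951
```

View pics/end.png

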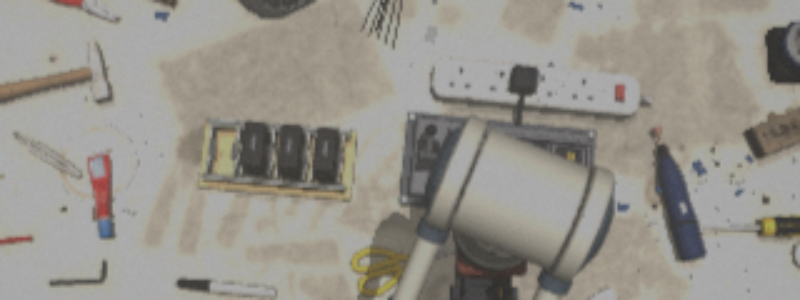

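All three packs stand seated in slots 0–2 (px 255–330, 150), and the bystanders have not moved. I'll recheck the toggle with the view clear before handing in.

```bash
python3 - <<'E'
from h import *
move_to([.3,-.45,.3],quat(-.9));W=cloud(get_image("top"));W1=cloud(np.load("pics/top1.npz"));W0=cloud(np.load("pics/top0.npz"))
for w in(W0,W1,W):
    b=rect(w,.4,.57,-.085,-.03,.088,.12)[4];print(len(b),b.mean(0).round(4),np.percentile(b[:,0],[10,90]))
E
```

```text
21 [ 0.4957 -0.0575  0.0985] [0.49070469 0.50234367]
16 [ 0.5385 -0.0608  0.0978] [0.53450147 0.54287499]
20 [ 0.5372 -0.0605  0.0969] [0.53170123 0.54341597]
```

```bash
python3 -c "
from bench import *
print(job_done())"
```

```text
the job is handed in; nothing more can be done
None
```

I handed the job in at about 80 s without seeing a verdict: the dock is off and standing on its base, and all three packs present (bays 0–2) are seated upright in rack slots 0–2. By the cameras they sit within about 1 mm of the slot centres and floors, and the rotary tool and glue tube look unmoved.

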